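# Turn in the milk pan's handle on the pantry flap

### The job

The handle of the milk pan, the small deep pan on the pantry's drop-down flap, sticks out over the flap's front edge where it gets knocked. Keeping the pan standing flat in its place, swing its handle inward until it lies parallel to the front edge and points to the side where the terracotta jar stands. Do not disturb the jar or the clear pasta tube.

Things in the scene. Friction and masses are not known exactly. Their poses are not given: they have to be found in the camera images.
- pan_handle (a point): Grip point of the milk pan's handle: the centre of a straight, level birch wood bar 20 mm wide, 14 mm thick and 115 mm long, 75 mm above the flap. It lies 135 mm out from the pan's upright axis; the bar runs from 75 to 190 mm out. x = along the handle, away from the pan; z = up. The pan (about 0.45 kg) is loose: it slides and turns on the flap.
- pan_center (a point): Centre of the milk pan, half-way up on its axis: an open round aluminium pan 120 mm across and 90 mm high, standing upright on the flap (this point 45 mm above the flap). Deeper and narrower than the other handled pan there, a shallow skillet (150 mm across, 40 mm high). x = the direction in which the handle points; z = up.
- flap_edge (a point): Middle of the front edge (nearest the robot) of the flap's top face. The flap is a fixed, level brushed-steel shelf 400 mm deep, 960 mm wide, 20 mm thick, its top 70 mm above the work surface. x = from the front edge inward to the hinge; y = along the front edge; z = up. Low loose things lie on the flap beside the pan (an aluminium lid, a birch scoop), none over 35 mm high; funnel, skillet and tin stand behind the pan.
- jar: Terracotta-coloured ceramic jar with a knobbed lid, 104 mm across, 162 mm high, loose, standing at the left or the right end of the flap, at least 280 mm from the pan's axis. Origin: centre of its underside; z = up.
- tube: Clear acrylic pasta tube with an aluminium cap, 94 mm across, 270 mm high, loose, standing at the other end of the flap from the jar. Origin: centre of its underside; z = up.
Things that resemble listed ones, but are neither listed nor needed, are in the scene too. What is shaped like the jar but green is not meant.

How it is judged:
By the outcome, as a careful person would: the job done as asked, in the order asked, and still so for the second after the job is handed in, with the robot touching nothing.
It also fails if it takes over 38 s, if anything falls off the work surface, if the arm or the gripper's body presses on something with over 40 N, if the wrist force passes 120 N, or if a joint passes its speed limit or range.

### The arm

A 6-joint arm with a two-finger parallel gripper is mounted at the origin on the work surface. World frame = base frame: x ahead of the robot, y to its left, z up, the work surface at z = 0. Lengths are in mm, angles in rad, forces in N, time in s.
With the tool pointing down it reaches from about 275 to 975 mm from the base axis. Payload 8.4 kg.
Tool frame: the origin (TCP) lies on the centre line of the jaws, within the pads' length; the fingertips stand 25 mm ahead of it and the grasp point (between the pads) lies 6 mm ahead of it (arm.tcp_to_tips is the distance from the TCP to the fingertips, in mm); z points along the fingers, y is the direction in which the jaws open and shut (so a half turn about z gives the same grasp; the last joint's range is limited). The gripper opens to 92 mm and grips with 3 to 60 N. Pads are 20 mm wide; open, the fingers measure 128 mm over their backs; the gripper's body (75 mm by 189 mm) begins 69 mm behind the grasp point.
Start: joints at [1.106, 0.353, 1.633, -0, 1.155, -0.002], TCP at [279.034, 559.257, 239.583] pointing down, gripper open.
Joint ranges: [-2.63, 2.63], [-0.92, 2.1], [0.06, 2.66], [-1.3, 4.44], [0, 2.69], [-3.02, 3.02]. Speed limits (rad/s): [2.22, 2.22, 2.79, 3.14, 3.14, 3.14].

### API

Orientations are given as a rotation vector (axis times angle).
In Python, from station import arm gives the robot as it stands.
- The arm moves only by the shell command python3 -m pendant 'ROWS' [OPENING] [FORCE]. ROWS is JSON, a list of rows, each an object of numbers: "tx", "ty", "tz": the shift along the tool's x, y, z in mm; "twist": the turn about the tool's z in degrees. A call has exactly 8 rows; each row shifts and turns the commanded pose from where the row before left it, along the tool's axes as they then stand; what a row does not reach is not made up. A row lasts 1/8 s, in which the tool goes at most 62.5 mm and 10.7 degrees, less where a joint would pass 70% of its speed; a pose out of reach is approached as far as the arm can. A call is refused whole if a number of a shift passes 62.5 or a number of a turn 10.7, either way. A call with a gripper value outside its range is refused whole. OPENING is the closure, from -1 (fully open) to 1 (shut), so that 0 is half open, set as the call begins (- or left out, the last holds). The fingers move at their own pace and stop on an object; FORCE is the grip in N (left out, the last holds). Time passes only in rows, so rows that do not move let the fingers close, or fill a call up. It gives the time, the measured TCP pose, the force and the opening at its end, in the units of the state.
- arm.sense(): the state, without advancing time (a new reading comes with each control period).
- arm.capture(name): name is "scene" or "top"; returns the picture (384x512x3 uint8, blue, green, red); there is no depth.
- arm.get_calibration(name): a dict with "camera_matrix" (3x3 intrinsics, pixels), "R" (3x3) and "t" (3): a world point X has camera coordinates R X + t. Camera axes: x right, y down, z forward; pixel columns grow to the right and rows downward; lengths in mm; the calibration is good to about 2 mm. A picture is of the moment at which its call begins. get_calibration takes no time and is no camera call.
- arm.hand_in(): hands the job in, once; it reports no verdict.
The state is a dict: "time": time; "qpos": joint angles; "dq": joint speeds; "joint_efforts": joint torques, N m; "tool_pos": TCP position; "orientation": TCP orientation; "ft_force": force on the tool from outside, world axes, zero at the start; "ft_torque": the same for the moment, N m; "finger_gap": opening from 0.0 (shut) to 1.0 (fully open).
Only numpy, scipy, OpenCV 4.12 (cv2) and the standard library are available. Lean on these libraries where they do the work, as an engineer would, in place of code of your own. Each camera call takes 0.05 s, during which the arm holds its last target. There are 200 camera calls.

## Working session

There is one attempt and no reset: what is moved stays moved. The work goes in short steps, Python scripts to look and compute and a shell command to move; the robot and the scene stay as the last step left them, time stands still between calls to the robot, and variables do not carry over. Pictures are saved under pics/ and viewed, about 8 in all and at most 12, crops included, and the job is handed in when it is done.

```bash
mkdir -p pics; ls
python3 - <<'E'
from station import arm
import cv2
for n in("scene","top"):
    cv2.imwrite(f"pics/{n}0.png",arm.capture(n)); c=arm.get_calibration(n); print(n,c)
print(arm.sense())
E
```

```text
pics
scene {'camera_matrix': array([[380.57140787,   0.        , 255.8837964 ],
       [  0.        , 380.57140787, 185.63006182],
       [  0.        ,   0.        ,   1.        ]]), 'R': array([[-0.88012013,  0.47444714,  0.0169844 ],
       [ 0.29556898,  0.57558793, -0.76245493],
       [-0.37152057, -0.66603187, -0.64681837]]), 't': array([ 467.35092285, -120.9913997 , 1446.60118011])}
top {'camera_matrix': array([[436.29937377,   0.        , 252.54463677],
       [  0.        , 436.29937377, 187.82952712],
       [  0.        ,   0.        ,   1.        ]]), 'R': array([[ 0.01387941, -0.99988194, -0.00659321],
       [-0.99811713, -0.01346032, -0.05984158],
       [ 0.05974577,  0.00741136, -0.99818611]]), 't': array([  53.45201717,  553.73589541, 1324.02033592])}
{'time': 0.1, 'qpos': array([ 1.10554822e+00,  3.53589762e-01,  1.63402447e+00, -2.75995073e-05,
        1.15524720e+00, -2.39474395e-03]), 'dq': array([-0.00023818, -0.00298156, -0.00137905,  0.0006282 , -0.00059565,
        0.00063895]), 'joint_efforts': array([-1.89265425e-03, -5.94916141e+01, -3.34925902e+01,  6.97792042e-02,
        1.85326865e-02, -7.78985827e-05]), 'tool_pos': array([278.88384741, 558.86762878, 238.94707612]), 'orientation': array([-7.20496819e-01, -3.05757947e+00,  1.94778896e-03]), 'ft_force': array([-0.00523268, -0.80579398, -0.27731672]), 'ft_torque': array([ 0.01811502, -0.03882553,  0.02475641]), 'finger_gap': 0.9976403638580221}
```

View pics/scene0.png

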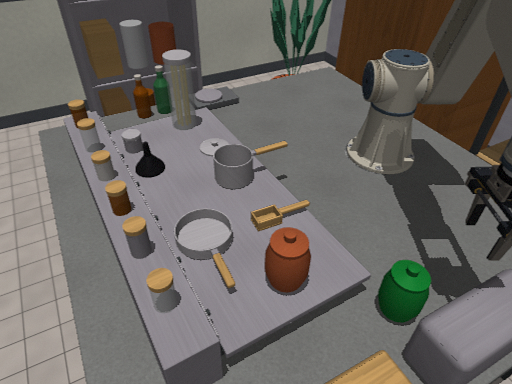

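View pics/top0.png

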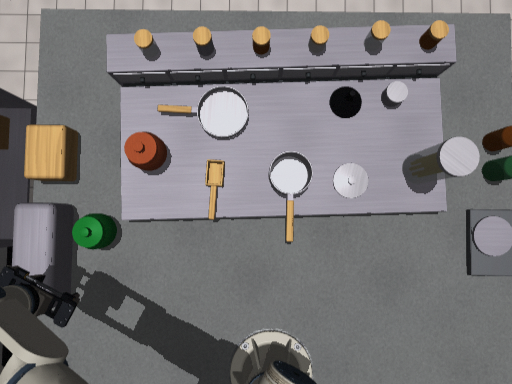

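Top view: the jar is at (145,150), so it stands on the left (+y). The tube is at (440,158) and the green jar on the work surface at (95,231). There are two handled pans: the skillet at (222,112), which is wide with its handle to the left, and the milk pan at (290,174), narrower with its handle over the front edge to (290,241). The second fits the description. I'll confirm it in an enlarged crop.

Run:
```python
import cv2,numpy as np
a=cv2.imread("pics/top0.png")[145:245,260:330]; b=cv2.imread("pics/scene0.png")[130:200,200:300]
for n,i,o in(("top",a,(260,145)),("scene",b,(200,130))):
    h=cv2.cvtColor(i,cv2.COLOR_BGR2HSV); m=cv2.inRange(h,(8,100,80),(28,255,255))
    nn,l,s,c=cv2.connectedComponentsWithStats(m)
    k=1+np.argmax(s[1:,4]); ys,xs=np.where(l==k); print(n,s[k]+[*o,0,0,0],c[k]+o,cv2.minAreaRect(np.c_[xs+o[0],ys+o[1]].astype(np.float32)))
A=cv2.resize(a,None,fx=5,fy=5,interpolation=2);B=cv2.resize(b,None,fx=4,fy=4,interpolation=2)
W=np.zeros((500,750,3),np.uint8);W[:,:350]=A;W[:280,350:]=B;cv2.imwrite("pics/crop.png",W)
```

```text
top [286 201   8  41 280] [289.375      221.27142857] ((289.5, 221.0), (40.0, 7.0), 90.0)
scene [255 141  32  14 183] [270.89071038 147.12021858] ((270.8423767089844, 147.1640167236328), (5.756193161010742, 31.99765968322754), 73.61045837402344)
```

View pics/crop.png

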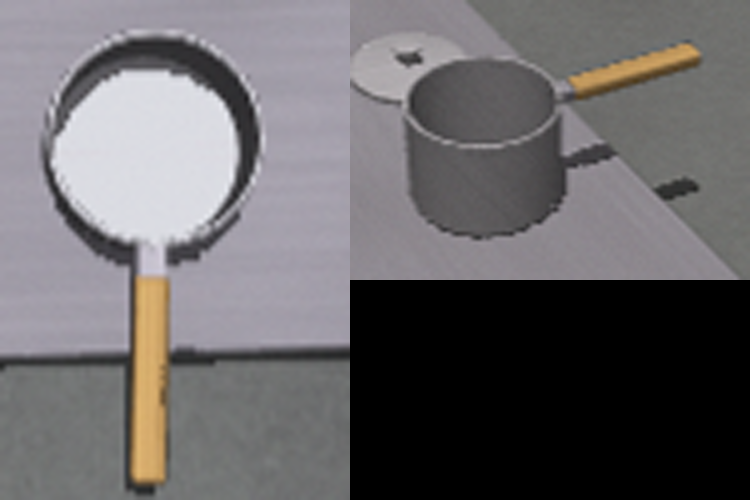

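The crop confirms the milk pan: it is deep, with the rim centre at about top (290.7,173) and scene (233.8,155.5). Its handle runs from top (290,200) to (290,242).

```bash
cat > h.py <<'E'
import numpy as np,cv2
from station import arm
def P(n):
    c=arm.get_calibration(n);return np.array(c["camera_matrix"])@np.c_[c["R"],c["t"]]
def tri(a,b):
    X=cv2.triangulatePoints(P("top"),P("scene"),np.array(a,float).reshape(2,1),np.array(b,float).reshape(2,1));return (X[:3]/X[3]).ravel()
def onz(n,uv,z):
    p=P(n);M=np.c_[p[:,:2],p[:,2]*z+p[:,3]];x=np.linalg.solve(M,[*uv,1]);return x[:2]/x[2]
E
python3 - <<'E'
from h import *
np.set_printoptions(precision=1,suppress=True)
print("bar c",tri((289.5,221.2),(270.9,147.1)))
print("near",tri((290.4,200.2),(255.7,152.3)),"far",tri((289.8,241.8),(287.5,143.8)))
print("rim",tri((290.7,173),(233.7,155.5)))
for n,uv,z in(("top",(289.5,221.2),150),("top",(290.4,200.2),152),("top",(289.8,241.8),152),("top",(290.7,173),160),("scene",(233.7,155.5),160),("scene",(270.9,147.1),147),("top",(295,216),70),("top",(123,220),70),("top",(445,211),70),("top",(141,147),225)): print(n,uv,z,onz(n,uv,z))
from scipy.spatial.transform import Rotation as R
s=arm.sense();print(R.from_rotvec(s["orientation"]).as_matrix(),s["tool_pos"])
E
```

```text
bar c [454.8 -43.7 145.6]
near [511.6 -45.  143. ] far [395.9 -44.  140.3]
rim [586.9 -44.6 155.4]
top (289.5, 221.2) 150 [454.3 -43. ]
top (290.4, 200.2) 152 [512.1 -44.8]
top (289.8, 241.8) 152 [398.1 -44.1]
top (290.7, 173) 160 [586.6 -44.3]
scene (233.7, 155.5) 160 [589.4 -38.7]
scene (270.9, 147.1) 147 [456.7 -42.4]
top (295, 216) 70 [468.6 -65.2]
top (123, 220) 70 [449.8 440.6]
top (445, 211) 70 [ 489.3 -504.7]
top (141, 147) 225 [643.5 352.5]
[[-0.9  0.4 -0. ]
 [ 0.4  0.9 -0. ]
 [-0.  -0.  -1. ]] [278.9 558.9 238.9]
```

```bash
python3 -m pendant '[{"tx":-15,"ty":-16},{"tx":-30,"ty":-33},{"tx":-32,"ty":-35},{"tx":-32,"ty":-35},{"tx":-32,"ty":-35},{"tx":-32,"ty":-35},{"tx":-32,"ty":-35},{"tx":-32,"ty":-35}]' -1 && python3 -m pendant '[{"tx":-32,"ty":-35},{"tx":-32,"ty":-35},{"tx":-32,"ty":-35},{"tx":-32,"ty":-35},{"tx":-32,"ty":-35},{"tx":-20,"ty":-20},{"tx":-10,"ty":-10},{"twist":-5}]'
python3 - <<'E'
from h import *
g=cv2.cvtColor(cv2.imread("pics/top0.png"),cv2.COLOR_BGR2GRAY).astype(int)
pts=[]
for u in [*range(130,205,3),*range(225,270,3),*range(300,440,3)]:
    c=g[208:226,u]; d=np.diff(c); k=np.argmin(d); 
    pts.append(onz("top",(u,208+k+.5),70))
p=np.array(pts)
for _ in range(3):
    f=np.polyfit(p[:,1],p[:,0],1); r=p[:,0]-np.polyval(f,p[:,1]); p=p[abs(r)<4]
print(f,len(p),r.std(),"edge heading",90-np.degrees(np.arctan(f[0])))
E
```

```text
[-4.16489570e-02  4.69677398e+02] 87 0.8398654987532282 edge heading 92.38493110057897schema error: expected keys tx, ty, tz, twist
```

```bash
python3 -m pendant '[{"tx":-15,"ty":-16,"tz":0,"twist":0},{"tx":-30,"ty":-33,"tz":0,"twist":0},{"tx":-32,"ty":-35,"tz":0,"twist":0},{"tx":-32,"ty":-35,"tz":0,"twist":0},{"tx":-32,"ty":-35,"tz":0,"twist":0},{"tx":-32,"ty":-35,"tz":0,"twist":0},{"tx":-32,"ty":-35,"tz":0,"twist":0},{"tx":-32,"ty":-35,"tz":0,"twist":0}]' -1 && python3 -m pendant '[{"tx":-32,"ty":-35,"tz":0,"twist":0},{"tx":-32,"ty":-35,"tz":0,"twist":0},{"tx":-32,"ty":-35,"tz":0,"twist":0},{"tx":-32,"ty":-35,"tz":0,"twist":0},{"tx":-32,"ty":-35,"tz":0,"twist":0},{"tx":-20,"ty":-20,"tz":0,"twist":0},{"tx":-10,"ty":-10,"tz":0,"twist":-5},{"tx":0,"ty":0,"tz":0,"twist":-7}]'
```

```text
time: 1.1
tool_pos: [375.1, 219.1, 239.5]
orientation: [0.72, 3.058, -0.0]
ft_force: [-0.5, 0.7, 0.2]
finger_gap: 1.001
time: 2.1
tool_pos: [453.0, -48.2, 239.3]
orientation: [-0.394, -3.116, 0.001]
ft_force: [-0.2, 0.3, 0.2]
finger_gap: 1.001
```

```bash
python3 -m pendant '[{"tx":0,"ty":0,"tz":0,"twist":-7.2},{"tx":0,"ty":0,"tz":0,"twist":-7.2},{"tx":-1,"ty":4.6,"tz":10,"twist":0},{"tx":0,"ty":0,"tz":20,"twist":0},{"tx":0,"ty":0,"tz":25,"twist":0},{"tx":0,"ty":0,"tz":20,"twist":0},{"tx":0,"ty":0,"tz":13,"twist":0},{"tx":0,"ty":0,"tz":0,"twist":0}]'
python3 - <<'E'
from h import *
i=arm.capture("scene")[60:240,160:400];cv2.imwrite("pics/s1.png",cv2.resize(i,None,fx=3,fy=3,interpolation=2))
s=arm.sense();print(s["tool_pos"],s["orientation"],s["qpos"])
E
```

```text
time: 3.1
tool_pos: [454.0, -41.9, 150.7]
orientation: [-0.005, -3.14, -0.0]
ft_force: [0.8, -0.4, 0.1]
finger_gap: 1.0
[454.68900907 -41.98067314 151.41240273] [-4.76215135e-03 -3.14087163e+00 -7.10248070e-05] [-9.53360521e-02  2.08141378e-01  2.06515001e+00 -2.90448046e-05
  8.69019756e-01 -1.66308125e+00]
```

View pics/s1.png

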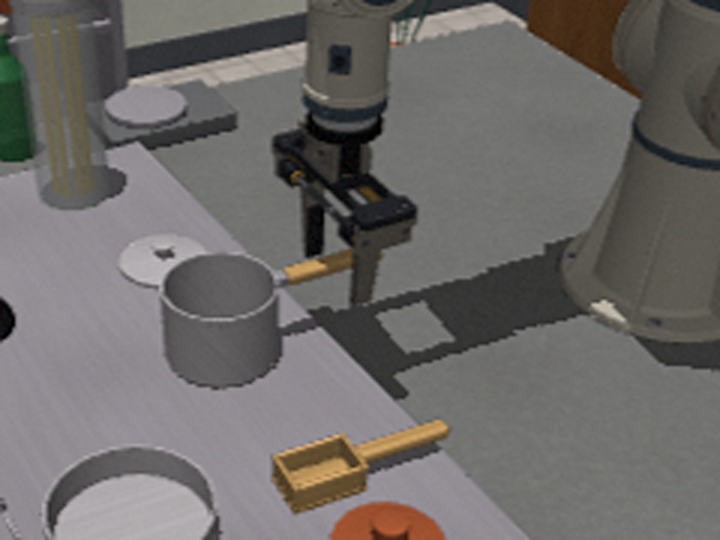

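The fingers straddle the handle, which shows between them at about (320,268) in the crop. I'll shift 1.6 mm and close.

```bash
python3 -m pendant '[{"tx":0,"ty":-1.6,"tz":0,"twist":0},{"tx":0,"ty":0,"tz":0,"twist":0},{"tx":0,"ty":0,"tz":0,"twist":0},{"tx":0,"ty":0,"tz":0,"twist":0},{"tx":0,"ty":0,"tz":0,"twist":0},{"tx":0,"ty":0,"tz":0,"twist":0},{"tx":0,"ty":0,"tz":0,"twist":0},{"tx":0,"ty":0,"tz":0,"twist":0}]' 1 20
python3 - <<'E'
from h import *
s=arm.sense();print(s["tool_pos"],s["orientation"],s["ft_force"],s["ft_torque"],s["finger_gap"])
i=arm.capture("top");cv2.imwrite("pics/t1.png",i)
E
```

```text
time: 4.15
tool_pos: [454.9, -43.5, 151.6]
orientation: [-0.003, -3.142, 0.0]
ft_force: [0.1, 1.1, 0.2]
finger_gap: 0.215
[454.94894097 -43.54611939 151.57387207] [-3.01938440e-03 -3.14154615e+00  3.62237448e-07] [0.09203419 1.14904213 0.22544415] [0.05854546 0.01329107 0.03969573] 0.2148207148843113
```

The gap is 19.8 mm, so the 20 mm bar is gripped. I'll swing in arcs about the axis with R ≈ 132.3 and 24 rows of 3.65° (tx −0.27, ty 8.42). That's about 87.6°, to match the edge heading of 92.4°.

```bash
python3 -m pendant '[{"tx":-0.27,"ty":8.42,"tz":0,"twist":3.65},{"tx":-0.27,"ty":8.42,"tz":0,"twist":3.65},{"tx":-0.27,"ty":8.42,"tz":0,"twist":3.65},{"tx":-0.27,"ty":8.42,"tz":0,"twist":3.65},{"tx":-0.27,"ty":8.42,"tz":0,"twist":3.65},{"tx":-0.27,"ty":8.42,"tz":0,"twist":3.65},{"tx":-0.27,"ty":8.42,"tz":0,"twist":3.65},{"tx":-0.27,"ty":8.42,"tz":0,"twist":3.65}]'
python3 - <<'E'
from h import *
s=arm.sense();o=s["orientation"];h=np.degrees(2*np.arctan2(o[1],o[0]))%360;print(h,s["ft_force"],s["ft_torque"],s["finger_gap"],"C",s["tool_pos"][:2]-132.3*np.array([np.cos(np.radians(h)),np.sin(np.radians(h))]))
i=arm.capture("scene")[60:240,160:400];cv2.imwrite("pics/s2.png",cv2.resize(i,None,fx=3,fy=3,interpolation=2))
E
```

```text
time: 5.2
tool_pos: [472.0, 21.2, 151.6]
orientation: [0.798, 3.039, -0.0]
ft_force: [-0.1, 0.2, 0.3]
finger_gap: 0.211
150.5703651303753 [-0.0612018   0.23585812  0.30236749] [-0.0347097  -0.03181115  0.05582365] 0.21071181641202102 C [587.24262074 -43.84164061]
```

View pics/s2.png

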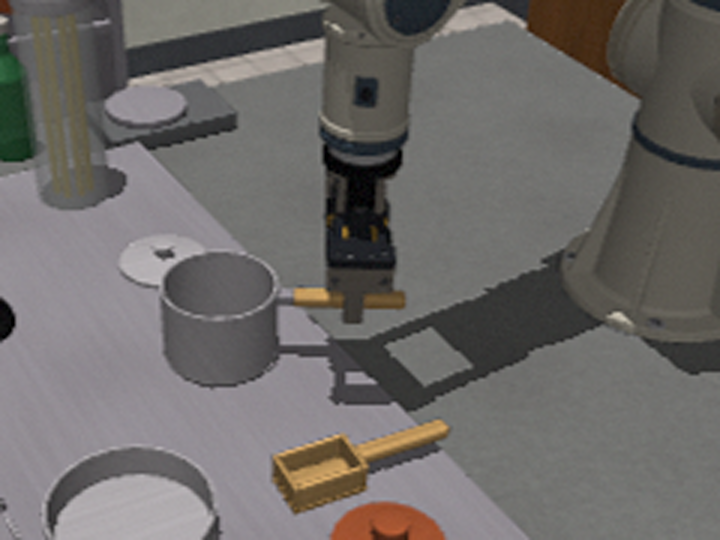

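The pan still sits at the same pixels in the crop (about 220,315) and the handle has turned with the gripper. I'll continue.

```bash
python3 -m pendant '[{"tx":-0.27,"ty":8.42,"tz":0,"twist":3.65},{"tx":-0.27,"ty":8.42,"tz":0,"twist":3.65},{"tx":-0.27,"ty":8.42,"tz":0,"twist":3.65},{"tx":-0.27,"ty":8.42,"tz":0,"twist":3.65},{"tx":-0.27,"ty":8.42,"tz":0,"twist":3.65},{"tx":-0.27,"ty":8.42,"tz":0,"twist":3.65},{"tx":-0.27,"ty":8.42,"tz":0,"twist":3.65},{"tx":-0.27,"ty":8.42,"tz":0,"twist":3.65}]' && python3 -m pendant '[{"tx":-0.27,"ty":8.42,"tz":0,"twist":3.65},{"tx":-0.27,"ty":8.42,"tz":0,"twist":3.65},{"tx":-0.27,"ty":8.42,"tz":0,"twist":3.65},{"tx":-0.27,"ty":8.42,"tz":0,"twist":3.65},{"tx":-0.27,"ty":8.42,"tz":0,"twist":3.65},{"tx":-0.27,"ty":8.42,"tz":0,"twist":3.65},{"tx":-0.27,"ty":8.42,"tz":0,"twist":3.65},{"tx":-0.27,"ty":8.42,"tz":0,"twist":3.65}]' && python3 -m pendant '[{"tx":0,"ty":0,"tz":0,"twist":0},{"tx":0,"ty":0,"tz":0,"twist":0},{"tx":0,"ty":0,"tz":0,"twist":0},{"tx":0,"ty":0,"tz":0,"twist":0},{"tx":0,"ty":0,"tz":0,"twist":0},{"tx":0,"ty":0,"tz":0,"twist":0},{"tx":0,"ty":0,"tz":0,"twist":0},{"tx":0,"ty":0,"tz":0,"twist":0}]'
python3 - <<'E'
from h import *
s=arm.sense();o=s["orientation"];h=np.degrees(2*np.arctan2(o[1],o[0]))%360;print(h,s["ft_force"],s["finger_gap"],"C",s["tool_pos"][:2]-132.3*np.array([np.cos(np.radians(h)),np.sin(np.radians(h))]))
a=arm.capture("scene")[80:320,140:340];b=arm.capture("top")[80:240,120:330]
W=np.zeros((480,800,3),np.uint8);A=cv2.resize(a,None,fx=2,fy=2);B=cv2.resize(b,(400,305));W[:,:400]=A;W[:305,400:]=B;cv2.imwrite("pics/s3.png",W)
E
```

```text
time: 6.25
tool_pos: [517.6, 69.0, 151.5]
orientation: [-1.537, -2.739, 0.001]
ft_force: [-2.4, 0.3, 3.6]
finger_gap: 0.217
time: 7.25
tool_pos: [581.9, 88.4, 151.6]
orientation: [-2.178, -2.263, 0.0]
ft_force: [-1.7, 1.9, 1.8]
finger_gap: 0.218
time: 8.25
tool_pos: [581.9, 88.2, 151.6]
orientation: [2.177, 2.265, -0.0]
ft_force: [0.1, -1.6, 1.8]
finger_gap: 0.215
92.28666889926004 [ 0.0921536  -1.64129675  1.81515811] 0.2146412699806107 C [587.22051959 -43.98510709]
```

View pics/s3.png

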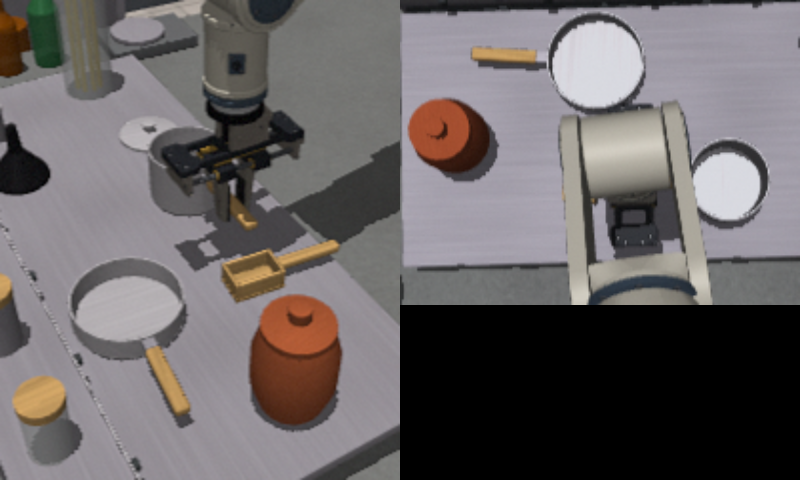

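Pan in place, skillet, scoop and jar untouched. I'll release, rise and back off for a clear check.

```bash
python3 -m pendant '[{"tx":0,"ty":0,"tz":0,"twist":0},{"tx":0,"ty":0,"tz":0,"twist":0},{"tx":0,"ty":0,"tz":0,"twist":0},{"tx":0,"ty":0,"tz":0,"twist":0},{"tx":0,"ty":0,"tz":0,"twist":0},{"tx":0,"ty":0,"tz":0,"twist":0},{"tx":0,"ty":0,"tz":0,"twist":0},{"tx":0,"ty":0,"tz":0,"twist":0}]' -1 && python3 -m pendant '[{"tx":0,"ty":0,"tz":-10,"twist":0},{"tx":0,"ty":0,"tz":-20,"twist":0},{"tx":0,"ty":0,"tz":-30,"twist":0},{"tx":0,"ty":0,"tz":-30,"twist":0},{"tx":0,"ty":0,"tz":-30,"twist":0},{"tx":0,"ty":0,"tz":-20,"twist":0},{"tx":0,"ty":-15,"tz":0,"twist":0},{"tx":0,"ty":-30,"tz":0,"twist":0}]' && python3 -m pendant '[{"tx":0,"ty":-40,"tz":0,"twist":0},{"tx":0,"ty":-40,"tz":0,"twist":0},{"tx":0,"ty":-40,"tz":0,"twist":0},{"tx":0,"ty":-30,"tz":0,"twist":0},{"tx":0,"ty":-20,"tz":0,"twist":0},{"tx":0,"ty":-10,"tz":0,"twist":0},{"tx":0,"ty":0,"tz":0,"twist":0},{"tx":0,"ty":0,"tz":0,"twist":0}]'
python3 - <<'E'
from h import *
i=arm.capture("top");cv2.imwrite("pics/t2.png",i)
o=(220,140);c=i[140:215,220:325]
m=cv2.inRange(cv2.cvtColor(c,cv2.COLOR_BGR2HSV),(8,100,80),(28,255,255))
n,l,s,ce=cv2.connectedComponentsWithStats(m);print(s[1:])
k=1+np.argmax(s[1:,4]);ys,xs=np.where(l==k)
p=np.array([onz("top",(x+o[0],y+o[1]),149) for x,y in zip(xs,ys)])
w,v=np.linalg.eigh(np.cov(p.T));d=v[:,1]*np.sign(v[1,1]);print("bar",p.mean(0),"heading",np.degrees(np.arctan2(d[1],d[0])),"axis est",p.mean(0)-132.5*d)
A=cv2.resize(i[130:225,190:330],None,fx=5,fy=5,interpolation=2);cv2.imwrite("pics/t2c.png",A)
d=cv2.absdiff(i,cv2.imread("pics/top0.png"))
print("jar diff",d[125:175,120:170].max(),"tube diff",d[130:180,400:485].max())
E
```

```text
time: 9.35
tool_pos: [582.0, 88.3, 151.6]
orientation: [-2.177, -2.265, 0.0]
ft_force: [-0.5, 0.1, 0.3]
finger_gap: 0.999
time: 10.35
tool_pos: [535.9, 86.4, 290.9]
orientation: [-2.177, -2.265, 0.001]
ft_force: [-0.6, -0.2, 0.7]
finger_gap: 1.001
time: 11.35
tool_pos: [357.9, 79.4, 291.7]
orientation: [2.177, 2.265, 0.001]
ft_force: [0.5, 0.8, -0.6]
finger_gap: 1.002
[[  0  20   4  27  81]
 [  4  32  41   8 275]]
bar [579.23116462  83.63512256] heading 92.5901263319148 axis est [585.2189505  -48.72951176]
jar diff 8 tube diff 8
```

View pics/t2c.png

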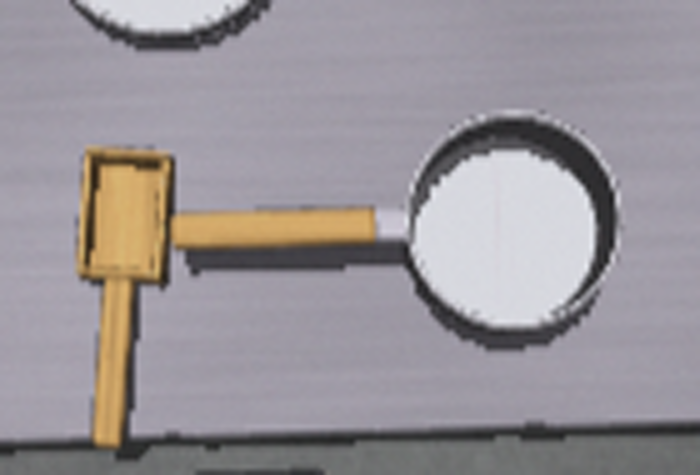

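Run:
```python
from h import *
a=cv2.imread("pics/top0.png");b=cv2.imread("pics/t2.png")
f=8
T=cv2.resize(a[150:192,273:318],None,fx=f,fy=f,interpolation=2);S=cv2.resize(b[140:202,263:328],None,fx=f,fy=f,interpolation=2)
r=cv2.matchTemplate(S,T,cv2.TM_CCOEFF_NORMED);_,v,_,p=cv2.minMaxLoc(r);print("shift px",p[0]/f-10,p[1]/f-10,v)
p0,p1=onz("top",(290.7,173),160),onz("top",(290.7+p[0]/f-10,173+p[1]/f-10),160);print(p0,p1,p1-p0)
W=np.hstack([cv2.resize(x[140:200,260:325],None,fx=6,fy=6,interpolation=0) for x in(a,b)]);W[::60]=(0,0,255);W[:,::60]=(0,0,255);cv2.imwrite("pics/cmp.png",W)
```

```text
shift px 1.625 1.25 0.9850371479988098
[586.61661572 -44.32410505] [583.22813331 -48.81596676] [-3.3884824  -4.49186171]
```

View pics/cmp.png

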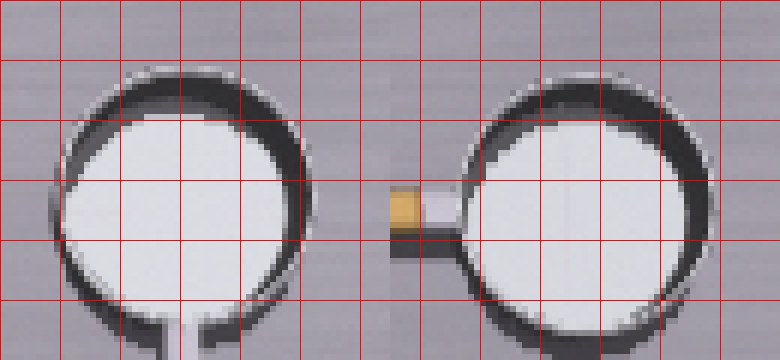

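The template match shows the pan drifted about (−3.4, −4.5) mm during the swing because my pivot was about 4 mm off. There is plenty of time, so I'll regrasp by the reverse path and set it back.

```bash
python3 -m pendant '[{"tx":0,"ty":15,"tz":0,"twist":0},{"tx":0,"ty":30,"tz":0,"twist":0},{"tx":0,"ty":40,"tz":0,"twist":0},{"tx":0,"ty":40,"tz":0,"twist":0},{"tx":0,"ty":40,"tz":0,"twist":0},{"tx":0,"ty":30,"tz":0,"twist":0},{"tx":0,"ty":20,"tz":0,"twist":0},{"tx":0,"ty":10,"tz":0,"twist":0}]' && python3 -m pendant '[{"tx":0,"ty":0,"tz":0,"twist":0},{"tx":0,"ty":0,"tz":15,"twist":0},{"tx":0,"ty":0,"tz":30,"twist":0},{"tx":0,"ty":0,"tz":30,"twist":0},{"tx":0,"ty":0,"tz":30,"twist":0},{"tx":0,"ty":0,"tz":20,"twist":0},{"tx":0,"ty":0,"tz":10,"twist":0},{"tx":0,"ty":0,"tz":5,"twist":0}]' && python3 -m pendant '[{"tx":0,"ty":0,"tz":0,"twist":0},{"tx":0,"ty":0,"tz":0,"twist":0},{"tx":0,"ty":0,"tz":0,"twist":0},{"tx":0,"ty":0,"tz":0,"twist":0},{"tx":0,"ty":0,"tz":0,"twist":0},{"tx":0,"ty":0,"tz":0,"twist":0},{"tx":0,"ty":0,"tz":0,"twist":0},{"tx":0,"ty":0,"tz":0,"twist":0}]' 1 20
```

```text
time: 12.4
tool_pos: [583.7, 88.2, 290.6]
orientation: [-2.177, -2.265, 0.001]
ft_force: [-0.6, -0.6, -0.6]
finger_gap: 1.001
time: 13.4
tool_pos: [581.6, 88.3, 151.2]
orientation: [-2.176, -2.265, 0.001]
ft_force: [0.1, -0.4, -0.5]
finger_gap: 1.002
time: 14.4
tool_pos: [582.0, 88.3, 151.5]
orientation: [-2.177, -2.265, 0.0]
ft_force: [-0.1, -0.8, -0.4]
finger_gap: 0.217
```

```bash
python3 -m pendant '[{"tx":1.1,"ty":0.9,"tz":0,"twist":0},{"tx":1.1,"ty":0.9,"tz":0,"twist":0},{"tx":1.1,"ty":0.9,"tz":0,"twist":0},{"tx":1.1,"ty":0.9,"tz":0,"twist":0},{"tx":0,"ty":0,"tz":0,"twist":0},{"tx":0,"ty":0,"tz":0,"twist":0},{"tx":0,"ty":0,"tz":0,"twist":0},{"tx":0,"ty":0,"tz":0,"twist":0}]' && python3 -m pendant '[{"tx":0,"ty":0,"tz":0,"twist":0},{"tx":0,"ty":0,"tz":0,"twist":0},{"tx":0,"ty":0,"tz":0,"twist":0},{"tx":0,"ty":0,"tz":0,"twist":0},{"tx":0,"ty":0,"tz":0,"twist":0},{"tx":0,"ty":0,"tz":0,"twist":0},{"tx":0,"ty":0,"tz":0,"twist":0},{"tx":0,"ty":0,"tz":0,"twist":0}]' -1 && python3 -m pendant '[{"tx":0,"ty":0,"tz":-10,"twist":0},{"tx":0,"ty":0,"tz":-20,"twist":0},{"tx":0,"ty":0,"tz":-30,"twist":0},{"tx":0,"ty":0,"tz":-30,"twist":0},{"tx":0,"ty":0,"tz":-30,"twist":0},{"tx":0,"ty":0,"tz":-20,"twist":0},{"tx":0,"ty":-15,"tz":0,"twist":0},{"tx":0,"ty":-30,"tz":0,"twist":0}]' && python3 -m pendant '[{"tx":0,"ty":-40,"tz":0,"twist":0},{"tx":0,"ty":-40,"tz":0,"twist":0},{"tx":0,"ty":-40,"tz":0,"twist":0},{"tx":0,"ty":-30,"tz":0,"twist":0},{"tx":0,"ty":-20,"tz":0,"twist":0},{"tx":0,"ty":-10,"tz":0,"twist":0},{"tx":0,"ty":0,"tz":0,"twist":0},{"tx":0,"ty":0,"tz":0,"twist":0}]'
python3 - <<'E'
from h import *
a=cv2.imread("pics/top0.png");i=b=arm.capture("top");sc=arm.capture("scene")
f=8
T=cv2.resize(a[150:192,273:318],None,fx=f,fy=f,interpolation=2);S=cv2.resize(b[140:202,263:328],None,fx=f,fy=f,interpolation=2)
r=cv2.matchTemplate(S,T,cv2.TM_CCOEFF_NORMED);_,v,_,p=cv2.minMaxLoc(r);print("shift px",p[0]/f-10,p[1]/f-10,v)
o=(220,140);m=cv2.inRange(cv2.cvtColor(i[140:215,220:325],cv2.COLOR_BGR2HSV),(8,100,80),(28,255,255)); m[:,:2]=0
ys,xs=np.where(m[25:45]>0);q=np.array([onz("top",(x+o[0],y+25+o[1]),149) for x,y in zip(xs,ys) if x>4])
w,v=np.linalg.eigh(np.cov(q.T));d=v[:,1]*np.sign(v[1,1]);print("bar",q.mean(0),"heading",np.degrees(np.arctan2(d[1],d[0])))
d=cv2.absdiff(i,a);print("jar diff",d[125:175,120:170].max(),"tube diff",d[130:180,400:485].max())
cv2.imwrite("pics/end.png",np.vstack([cv2.resize(x,(400,300)) for x in(sc,b)]))
E
```

```text
time: 15.4
tool_pos: [585.4, 93.0, 151.6]
orientation: [-2.177, -2.265, -0.0]
ft_force: [-0.9, 1.2, -0.9]
finger_gap: 0.214
time: 16.4
tool_pos: [585.4, 92.8, 151.6]
orientation: [-2.177, -2.265, 0.0]
ft_force: [-0.2, -1.2, -1.2]
finger_gap: 0.999
time: 17.4
tool_pos: [539.3, 90.9, 290.9]
orientation: [-2.177, -2.265, 0.001]
ft_force: [0.4, -1.0, -0.8]
finger_gap: 1.0
time: 18.4
tool_pos: [361.4, 84.0, 291.6]
orientation: [2.177, 2.265, 0.0]
ft_force: [0.2, -0.1, 0.5]
finger_gap: 1.001
shift px 0.0 0.375 0.9875082969665527
bar [582.77082893  84.0214656 ] heading 91.70295510273618
jar diff 8 tube diff 9
```

View pics/end.png

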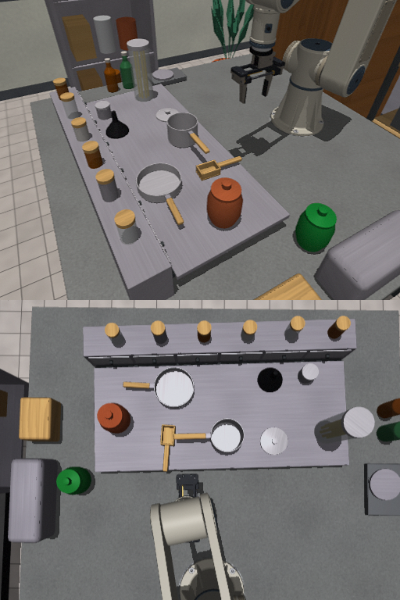

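```bash
python3 -c "
from station import arm
print(arm.hand_in())"
```

```text
the job is handed in; nothing more can be done
None
```

The milk pan's handle now lies parallel to the flap's front edge and points left, to the side where the terracotta jar stands. The pan stands flat in its place. I gripped the handle, swung it about 87.6° around the pan's axis, and handed in at about 18.5 s of the 38 s.

- **Pan position:** The first check showed the pan had drifted about 5.6 mm during the swing, because my pivot estimate was about 4 mm off. I regrasped the handle and moved the pan back. The last image match puts it within about 1 mm of where it started.
- **Handle direction:** After the first release it measured 92.6°, against 92.4° for the front edge. The last check read 91.7°, but the end of the bar overlaps the scoop in that view, so that reading is less reliable. The gripper's angle did not change between the two grasps.
- **Other things:** The jar and tube look unchanged in the top picture. The scoop, skillet and lid look untouched, and the arm is clear of everything. The wrist force stayed under 5 N in every reading.

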